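Hang the rinse basket on the drip stand by its swing bail

ROBOT

A 6-joint arm with a two-finger parallel gripper is mounted at the origin on the work surface. World frame = base frame: x ahead of the robot, y to its left, z up, the work surface at z = 0. Lengths are in m, angles in rad, forces in N, time in s.
With the tool pointing down it reaches from about 0.25 to 0.775 m from the base axis. Payload 4 kg.
Tool frame: the origin (TCP) lies where the fingers leave the gripper's body, on its centre line; the fingertips stand 97 mm ahead of it and the grasp point (between the pads) lies 78 mm ahead of it; z points along the fingers, y is the line along which they close (so a half turn about z gives the same grasp; the last joint's range is limited). The gripper opens to 94 mm and grips with 3 to 60 N. Pads are 16 mm wide; open, the fingers measure 119 mm over their backs; the gripper's body (75 mm by 177 mm) begins 78 mm behind the grasp point.
Start: joints at [-1.246, 0.087, 1.371, -0, 1.684, -0.103], TCP at [0.228, -0.5, 0.303] pointing down, gripper open.
Joint ranges: [-3.1, 3.1], [-0.76, 2.03], [0.27, 2.55], [-1.08, 4.22], [0.17, 2.65], [-2.57, 2.57]. Speed limits (rad/s): [2.79, 2.79, 3.14, 3.14, 3.14, 3.14].

INTERFACE

Orientations are given as [roll, pitch, yaw] about the fixed x, y, z axes, in that order (R = Rz(yaw) Ry(pitch) Rx(roll)).
In Python, from bench import robot, eyes gives the robot as it stands. The module is installed in compiled form; this text tells all that it offers.
- The arm moves only by the tool carry_out, never from a script. Its argument "deltas" is a list of rows, each an object of numbers: "dx", "dy", "dz": the shift along the tool's x, y, z each as a share of 0.02 m, from -1 to 1; "wx", "wy", "wz": the turn, a rotation vector about the tool's x, y, z each as a share of 0.12 rad, from -1 to 1; "gripper": the closure in counts, from 0 (fully open) to 255 (shut). In form: [{"dx": .., "dy": .., "dz": .., "wx": .., "wy": .., "wz": .., "gripper": ..}, ...]. A call has 1 to 20 rows; each row shifts and turns the commanded pose from where the row before left it, along the tool's axes as they then stand; what a row does not reach is not made up. A row lasts 1/12 s, in which the tool goes at most 41.7 mm and 7.16 degrees, less where a joint would pass 70% of its speed; a pose out of reach is approached as far as the arm can. A call with a number of a shift or a turn outside -1 to 1 is refused whole. A call with a gripper value outside its range is refused whole. The fingers move at their own pace and stop on an object; the grip force is fixed at half the most. Time passes only in rows, so rows that do not move let the fingers close. It gives the time, the measured TCP pose, the force, the opening and the grip force at its end, in the units of the state.
- robot.get_obs(): the state, without advancing time (a new reading comes with each control period).
- eyes.snapshot(name): name is "side" or "top"; returns the picture (384x512x3 uint8, red, green, blue); there is no depth.
- eyes.get_calibration(name): a dict with "fovy" (degrees; the focal length in pixels is half the picture's height over the tangent of half this angle, whatever the lens; pixels are square), "cx", "cy" (the principal point, pixels), "R" (3x3) and "t" (3): a world point X has camera coordinates R X + t. Camera axes: x right, y down, z forward; pixel columns grow to the right and rows downward; lengths in m; the calibration is good to about 2 mm. A picture is of the moment at which its call begins. get_calibration takes no time and is no camera call.
- robot.close_job(): hands the job in; it is judged then, once.
The state is a dict: "time": time; "joint_positions": joint angles; "qvel": joint speeds; "joint_torque": joint torques, N m; "tool_pos": TCP position; "ee_rot": TCP orientation; "wrist_force": force on the tool from outside, world axes, zero at the start; "wrist_torque": the same for the moment, N m; "width": finger opening in m; "finger_force": force on a finger pad.
Only numpy, scipy, OpenCV 4.12 (cv2) and the standard library are available. Lean on these libraries where they do the work, as an engineer would, in place of code of your own. Each camera call takes 0.05 s, during which the arm holds its last target. There are 200 camera calls.

TASK

Two rinsed castings sit in the small round wire basket, whose bail is folded down towards the robot. Swing the bail upright without shoving or lifting the basket, then carry the basket by the black grip of its bail, castings inside and kept upright, and hang it with the bare wire lying in both prongs of the drip stand's forked hook, hanging still and upright. The hook's height is whatever its clamp was set to, so feel for it: go gently on the stand, let the hook take the weight before you let go rather than dropping the basket or pressing down hard, and do not disturb the other things on the bench.

Things in the scene. Friction and masses are not known exactly. Their poses are not given: they have to be found in the camera images.
- basket: Round steel wire basket, 110 mm diameter, 72 mm high, open top, on the bench; 0.3 to 0.5 kg with bail and castings. Origin at the centre of its underside, z up. The bail's hinge line is parallel to the basket's y through its middle, 66 mm above the underside. The folded bail sticks out along the basket's -x.
- bail (a joint): Bail angle, rad: 0 folded level along the basket's -x, 1.57 upright, at most 3.14. A U of 5 mm wire: two 100 mm legs 120 mm apart, joined by a straight crossbar parallel to the basket's y, corners cut 8 mm. Stiff hinge (about 0.03 N m): it stays where put. Folded, it leaves a 40 mm gap between crossbar and basket wall, and open air below down to the bench.
- bail_grip (a point): Centre of the black plastic sleeve in the middle of the crossbar (13 mm diameter, 40 mm long; bare 5 mm wire on both sides). Turns with the bail: y lies along the crossbar, x points from the grip to the hinge line. Bail upright: 166 mm above the basket's underside.
- stand: Drip stand fixed to the bench: base plate 260 x 170 mm, drip pan 165 x 160 mm (rim 22 mm high). Origin on the bench under the middle of the two hook seats, z up, +x towards the post. Two parallel prongs of 8 mm rod run along x at y = +-38 mm (68 mm free between them), ends open to -x. The crossbar must lie across both seats, one each side of the black sleeve.
- prong_line (a point): Point on the bench under the seats (same as the stand's origin, same axes), to describe a prong's side view: V seat at x = 0; behind it the rod rises 12 mm and runs level to the post; in front an upturned tip with red end at x = -18 mm, its top 20 mm above the centre of a seated wire. Come in from -x with crossbar above the tips and basket rim (94 mm below the crossbar) below the rods.
- post_top (a point): Top of the stand's 16 mm post, 268 mm above the bench, 150 mm behind the seats. A red clamp on the post carries the forked hook, set anywhere such that the centre of a seated bail wire is 205 to 240 mm above the bench. That height is not reported: feel for it (a crossbar 275 mm up passes over the tips at any setting). The rods do not give; more than about 18 N on the stand would shift the clamp.
- part_a: Gold die-cast frame, 50 x 34 x 18 mm, loose in the basket; must stay in it. Origin at the centre of its underside.
- part_b: The second gold die-cast frame in the basket, same size; must stay in it. Origin at the centre of its underside.
- grease_tub: Bystander: round cardboard tub with grey lid, 80 mm diameter, 64 mm high; origin at its underside's centre.
- screw_tray_a: Bystander: black tray of brass screws, 170 x 115 x 32 mm; origin at its underside's centre.
- screw_tray_b: Bystander: black tray of steel screws, 170 x 115 x 32 mm; origin at its underside's centre.
- driver: Bystander: blue inline electric screwdriver lying along its x, about 195 mm long, 32 mm thick, handle to its -x; origin under its middle.
- casting_a: Bystander: gold cast frame lying loose, 75 x 55 x 26 mm; origin at its underside's centre.
- casting_b: Bystander: gold cast frame lying loose, 85 x 60 x 30 mm; origin at its underside's centre.
- casting_c: Bystander: gold cast frame lying loose, 78 x 50 x 28 mm; origin at its underside's centre.

How it is judged:
On the way, in this order (a step that is already met when the one before it is completed fails the run):
1. the bail stands upright (1.2 to 1.95 rad) while the basket still stands level on the bench within 30 mm of where it was (value of joint bail between 1.2 and 1.95 rad and distance of basket from where it was at the start of the episode below 0.03 m and angle between basket's own z axis and vertical below 0.08 rad), for 0.3 s.
2. the crossbar lies in the seats and the stand carries the weight (over 2 N) while the fingers still hold the bail, the basket clear of the bench (height (world z) of basket above 0.03 m and contact force between basket and stand above 2 N and x of bail_grip in the frame of stand between -0.013 and 0.013 m and contact force between the fingers and basket above 1 N), for 0.2 s.
At the end, for the whole second after the job is handed in: Basket hangs on the hook, released: underside over 30 mm up, grip centre within 12 mm of the seats along stand x and 16 mm sideways, crossbar square within 0.2 rad, basket upright within 0.25 rad and slower than 0.04 m/s, stand carrying over 2 N, both castings within 60 mm of the basket origin (x of bail_grip in the frame of stand between -0.012 and 0.012 m and y of bail_grip in the frame of stand between -0.016 and 0.016 m and angle between the y axis of bail_grip and the y axis of stand, either way round below 0.2 rad and height (world z) of basket above 0.03 m and angle between basket's own z axis and vertical below 0.25 rad and contact force between basket and stand above 2 N and linear speed of basket below 0.04 m/s and distance between each of part_a, part_b and basket below 0.06 m); the robot touches nothing.
It fails at once if more than 18 N on the drip stand (knocked, pressed on, or the basket dropped on it) (contact force between stand and anything else above 18 N).
It fails at once if the basket tipped by more than 0.5 rad (angle between basket's own z axis and vertical above 0.5 rad).
It fails at once if another thing on the bench shifted by more than 25 mm (distance of any of grease_tub, screw_tray_a, screw_tray_b, driver, casting_a, casting_b, casting_c from where it was at the start of the episode above 0.025 m).
It also fails if it takes over 72 s, if anything falls off the work surface, if the arm or the gripper's body presses on something with over 40 N, if the wrist force passes 120 N, or if a joint passes its speed limit or range.

## Working session

There is one attempt and no reset: what is moved stays moved. The work goes in short steps, Python scripts to look and compute and a tool call to move; the robot and the scene stay as the last step left them, time stands still between calls to the robot, and variables do not carry over. Pictures are saved under pics/ and viewed, at most 10 in all, crops included, and the job is handed in when it is done.

Besides the shell and the picture viewer there is one more tool, called after "Emit:" in YAML: its name, and indented under it one key for each argument. carry_out: Moves the arm, as the interface text tells. Shift numbers are shares of 0.02 m and turn numbers shares of 0.12 rad, none past 1 either way. Its arguments: {"type":"object","properties":{"deltas":{"type":"array","items":{"type":"object","properties":{"dx":{"type":"number"},"dy":{"type":"number"},"dz":{"type":"number"},"wx":{"type":"number"},"wy":{"type":"number"},"wz":{"type":"number"},"gripper":{"type":"number"}}}}},"required":["deltas"]}

```bash
mkdir -p pics; python3 - <<'E'
from bench import robot, eyes
import cv2,numpy as np
for n in("side","top"):
    cv2.imwrite(f"pics/{n}0.png",eyes.snapshot(n)[:,:,::-1]); c=eyes.get_calibration(n)
    print(n,c["fovy"],c["cx"],c["cy"],np.round(c["R"],3).tolist(),np.round(c["t"],3), np.round(-np.array(c["R"]).T@c["t"],3))
o=robot.get_obs();print(o)
E
```

```text
side 43.08720794261575 255.429382464281 180.70013607608846 [[-0.684, -0.73, -0.009], [-0.559, 0.531, -0.637], [0.469, -0.431, -0.771]] [0.384 0.433 1.424] [-0.164  0.664  1.377]
top 47.016827983096796 254.67460292937434 190.1021505903822 [[-0.005, -1.0, -0.011], [-0.983, 0.006, -0.182], [0.182, 0.01, -0.983]] [0.013 0.602 1.566] [ 0.308 -0.006  1.649]
{'time': 0.1, 'joint_positions': array([-1.24611045e+00,  8.78861956e-02,  1.37207458e+00, -1.43006543e-05,
        1.68360825e+00, -1.03056035e-01]), 'qvel': array([ 1.31139752e-03, -1.07673642e-03, -4.47960104e-03,  1.20409228e-04,
        2.28705710e-05,  6.92773169e-05]), 'joint_torque': array([ 2.53197650e-03, -3.41253626e+01, -3.03301013e+01,  7.21906219e-02,
        3.04615754e-02, -1.06202287e-04]), 'tool_pos': array([ 0.22806843, -0.50015715,  0.30163273]), 'ee_rot': array([-3.13962531e+00, -1.89178331e-04,  4.27740134e-01]), 'wrist_force': array([ 0.01065591, -0.73136478,  0.21012001]), 'wrist_torque': array([-0.0201053, -0.0007395, -0.0079985]), 'finger_force': 0.0, 'width': 0.09411663642443523}
```

View pics/side0.png

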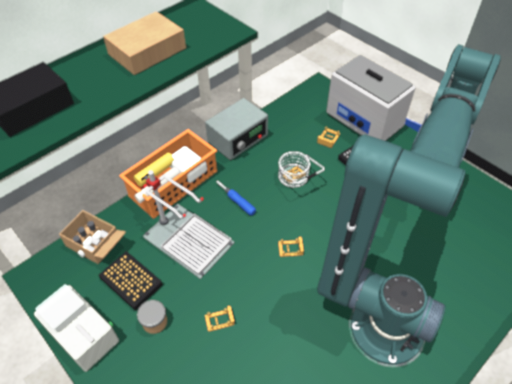

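View pics/top0.png

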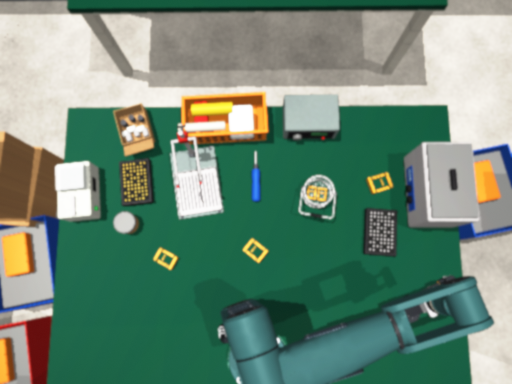

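The side view shows the basket near (294,170) with its bail towards (323,168), and the stand near (185,230). In the top view the basket is near (319,190), the bail grip near (318,217), and the stand near (195,185). I'll enlarge these areas.

```bash
python3 - <<'E'
import cv2,numpy as np
s=cv2.imread("pics/side0.png");t=cv2.imread("pics/top0.png")
def cr(im,u,v,w,h,k): return cv2.resize(im[v:v+h,u:u+w],None,fx=k,fy=k,interpolation=cv2.INTER_CUBIC)
# each 400x300
a=cr(t,285,165,80,60,5);b=cr(s,265,140,80,60,5);c=cr(t,150,120,100,75+25,4)[:400];c=cv2.resize(t[120:220,155:255],(400,300)) if 0 else cr(t,160,120,100,75,4)
d=cr(s,125,165,120,90,400/120)
cv2.imwrite("pics/comp.png",np.vstack([np.hstack([a,b]),np.hstack([c,d])]))
E
```

```text
(no output)
```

View pics/comp.png

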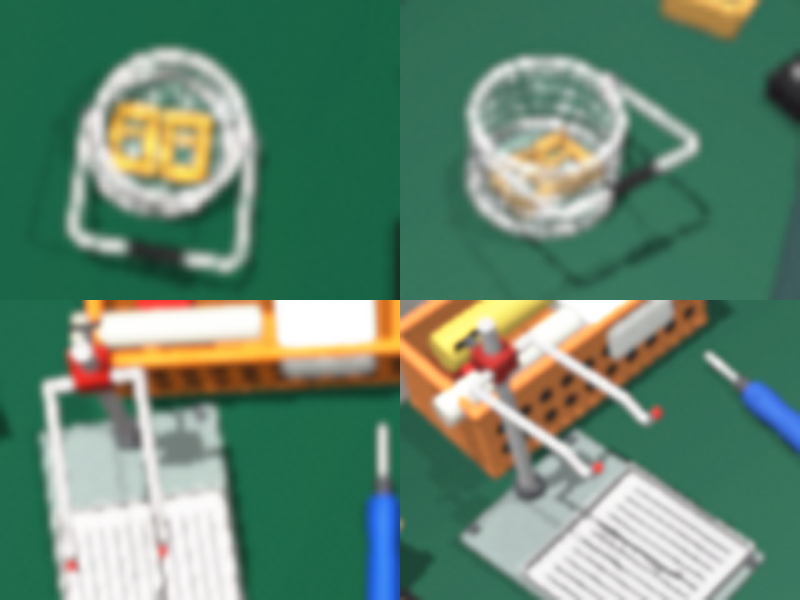

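Top crop: grip at (316.4,216) and rim centre at (318.4,191). The prong tips are at (177.8,186.3) and (200.5,182.8). Side crop: grip at (312.2,176.6), rim centre at (294.2,161.4), and tips at (184.1,215.1) and (202.1,198.6). Next I'll triangulate these.

```bash
cat > h.py <<'E'
from bench import robot, eyes
import cv2,numpy as np
def P(n):
    c=eyes.get_calibration(n);f=192/np.tan(np.radians(c["fovy"])/2)
    return np.array([[f,0,c["cx"]],[0,f,c["cy"]],[0,0,1]])@np.c_[c["R"],c["t"]]
PT,PS=P("top"),P("side")
def tri(a,b):
    X=cv2.triangulatePoints(PT,PS,np.float64(a).reshape(2,1),np.float64(b).reshape(2,1)).ravel();return X[:3]/X[3]
def atz(M,p,z):
    A=M[:,:2];b=M[:,2]*z+M[:,3];u,v=p
    return np.linalg.solve(np.array([A[0]-u*A[2],A[1]-v*A[2]]),-np.array([b[0]-u*b[2],b[1]-v*b[2]]))
def proj(M,X):
    q=M@np.r_[X,1];return q[:2]/q[2]
E
python3 - <<'E'
from h import *
np.set_printoptions(precision=4,suppress=True)
print("grip",tri((316.4,216),(312.2,176.6)),atz(PT,(316.4,216),.066),atz(PS,(312.2,176.6),.066))
print("rim",tri((318.4,191),(294.2,161.4)),atz(PT,(318.4,191),.072),atz(PS,(294.2,161.4),.072))
l,r=atz(PT,(299.4,212.6),.066),atz(PT,(332,218.2),.066);print("corners",l,r)
print("cornerside",atz(PS,(324,169),.066))
a=tri((177.75,186.25),(184.1,215.1));b=tri((200.5,182.75),(202.1,198.6));print("tips",a,b,np.linalg.norm(a-b))
print("post",tri((180.5,125.5),(151.1,172.5)), atz(PT,(180.5,125.5),.268),atz(PS,(151.1,172.5),.268))
E
```

```text
grip [ 0.4996 -0.2099  0.0893] [ 0.5036 -0.2122] [ 0.5107 -0.2263]
rim [ 0.5921 -0.2191  0.0857] [ 0.594  -0.2214] [ 0.6006 -0.2281]
corners [ 0.5163 -0.1513] [ 0.4953 -0.268 ]
cornerside [ 0.5058 -0.2828]
tips [0.5841 0.2605 0.2283] [0.5946 0.1853 0.2297] 0.07592807261622013
post [0.7774 0.2462 0.2473] [0.7794 0.2498] [0.7511 0.2497]
```

Emit:
carry_out:
  deltas:
    - {"wz":-0.9,"gripper":100}
    - {"wz":-0.9,"gripper":100}
    - {"wz":-0.9,"gripper":100}
    - {"wz":-0.9,"gripper":100}
    - {"wz":-0.9,"gripper":100}
    - {"wz":-0.9,"gripper":100}
    - {"wz":-0.9,"gripper":100}
    - {"wz":-0.9,"gripper":100}
    - {"wz":-0.9,"gripper":100}
    - {"wx":-0.94,"gripper":100}
    - {"wx":-0.94,"gripper":100}
    - {"wx":-0.94,"gripper":100}
    - {"wx":-0.94,"gripper":100}
    - {"wx":-0.94,"gripper":100}
    - {"wx":-0.94,"gripper":100}
    - {"wx":-0.94,"gripper":100}

```text
invalid input
```

```bash
cat >> h.py <<'E'
from scipy.spatial.transform import Rotation as Ro
np.set_printoptions(precision=4,suppress=True)
def st():
    o=robot.get_obs();return o,np.array(o["tool_pos"]),Ro.from_euler("xyz",o["ee_rot"]).as_matrix()
def goto(p,R1=None):
    "tool-axis shift (units of 20 mm) and turn (units of .12 rad) from here to TCP p / R1"
    o,t,R=st();print("t",o["time"],"tcp",t,"rpy",o["ee_rot"],"q",o["joint_positions"],"F",o["wrist_force"],"w",o["width"],o["finger_force"])
    print("shift",R.T@(np.array(p)-t)/.02, "turn", None if R1 is None else Ro.from_matrix(R.T@R1).as_rotvec()/.12)
def Rt(beta,tilt):  # tool down, closing along heading beta, tilted so z points forward by tilt
    return Ro.from_euler("z",beta).as_matrix()@Ro.from_euler("y",-tilt).as_matrix()@Ro.from_euler("z",np.pi/2).as_matrix()@Ro.from_euler("x",np.pi).as_matrix()
E
python3 - <<'E'
from h import *
R1=Rt(-.17,.785);g=np.array([.502,-.209,.066])
goto(g-(.078+.08)*R1[:,2],R1)
E
```

```text
t 0.1 tcp [ 0.2281 -0.5002  0.3016] rpy [-3.1396 -0.0002  0.4277] q [-1.2461  0.0879  1.3721 -0.      1.6836 -0.1031] F [ 0.0107 -0.7314  0.2101] w 0.09411663642443523 0.0
shift [ 13.8845 -10.695    6.2169] turn [-6.0211  3.1687 -7.6795]
```

Emit:
carry_out:
  deltas:
    - {"dx":0,"dy":0,"dz":0,"wx":0,"wy":0,"wz":-0.9,"gripper":100}
    - {"dx":0,"dy":0,"dz":0,"wx":0,"wy":0,"wz":-0.9,"gripper":100}
    - {"dx":0,"dy":0,"dz":0,"wx":0,"wy":0,"wz":-0.9,"gripper":100}
    - {"dx":0,"dy":0,"dz":0,"wx":0,"wy":0,"wz":-0.9,"gripper":100}
    - {"dx":0,"dy":0,"dz":0,"wx":0,"wy":0,"wz":-0.9,"gripper":100}
    - {"dx":0,"dy":0,"dz":0,"wx":0,"wy":0,"wz":-0.9,"gripper":100}
    - {"dx":0,"dy":0,"dz":0,"wx":0,"wy":0,"wz":-0.9,"gripper":100}
    - {"dx":0,"dy":0,"dz":0,"wx":0,"wy":0,"wz":-0.9,"gripper":100}
    - {"dx":0,"dy":0,"dz":0,"wx":0,"wy":0,"wz":-0.9,"gripper":100}
    - {"dx":0,"dy":0,"dz":0,"wx":-0.94,"wy":0,"wz":0,"gripper":100}
    - {"dx":0,"dy":0,"dz":0,"wx":-0.94,"wy":0,"wz":0,"gripper":100}
    - {"dx":0,"dy":0,"dz":0,"wx":-0.94,"wy":0,"wz":0,"gripper":100}
    - {"dx":0,"dy":0,"dz":0,"wx":-0.94,"wy":0,"wz":0,"gripper":100}
    - {"dx":0,"dy":0,"dz":0,"wx":-0.94,"wy":0,"wz":0,"gripper":100}
    - {"dx":0,"dy":0,"dz":0,"wx":-0.94,"wy":0,"wz":0,"gripper":100}
    - {"dx":0,"dy":0,"dz":0,"wx":-0.94,"wy":0,"wz":0,"gripper":100}

```text
time: 1.43
tool_pos: [0.2278, -0.5004, 0.3031]
ee_rot: [2.347, 0.001, 1.399]
wrist_force: [0.4, 0.6, -1.2]
width: 0.057
finger_force: 0.0
```

```bash
python3 - <<'E'
from h import *
R1=Rt(-.17,.785);g=np.array([.502,-.209,.066])
goto(g-(.078+.08)*R1[:,2],R1)
E
```

```text
t 1.4333 tcp [ 0.2278 -0.5004  0.3031] rpy [2.3467 0.0013 1.3988] q [-1.5857 -0.0603  1.6702  0.7922  1.4304 -1.4893] F [ 0.3845  0.5663 -1.1904] w 0.057021848003383474 0.0
shift [16.699  -0.6548  8.2481] turn [ 0.0827  0.0195 -0.0036]
```

Emit:
carry_out:
  deltas:
    - {"dx":0.93,"dy":-0.04,"dz":0.46,"wx":0,"wy":0,"wz":0,"gripper":100}
    - {"dx":0.93,"dy":-0.04,"dz":0.46,"wx":0,"wy":0,"wz":0,"gripper":100}
    - {"dx":0.93,"dy":-0.04,"dz":0.46,"wx":0,"wy":0,"wz":0,"gripper":100}
    - {"dx":0.93,"dy":-0.04,"dz":0.46,"wx":0,"wy":0,"wz":0,"gripper":100}
    - {"dx":0.93,"dy":-0.04,"dz":0.46,"wx":0,"wy":0,"wz":0,"gripper":100}
    - {"dx":0.93,"dy":-0.04,"dz":0.46,"wx":0,"wy":0,"wz":0,"gripper":100}
    - {"dx":0.93,"dy":-0.04,"dz":0.46,"wx":0,"wy":0,"wz":0,"gripper":100}
    - {"dx":0.93,"dy":-0.04,"dz":0.46,"wx":0,"wy":0,"wz":0,"gripper":100}
    - {"dx":0.93,"dy":-0.04,"dz":0.46,"wx":0,"wy":0,"wz":0,"gripper":100}
    - {"dx":0.93,"dy":-0.04,"dz":0.46,"wx":0,"wy":0,"wz":0,"gripper":100}
    - {"dx":0.93,"dy":-0.04,"dz":0.46,"wx":0,"wy":0,"wz":0,"gripper":100}
    - {"dx":0.93,"dy":-0.04,"dz":0.46,"wx":0,"wy":0,"wz":0,"gripper":100}
    - {"dx":0.93,"dy":-0.04,"dz":0.46,"wx":0,"wy":0,"wz":0,"gripper":100}
    - {"dx":0.93,"dy":-0.04,"dz":0.46,"wx":0,"wy":0,"wz":0,"gripper":100}
    - {"dx":0.93,"dy":-0.04,"dz":0.46,"wx":0,"wy":0,"wz":0,"gripper":100}
    - {"dx":0.93,"dy":-0.04,"dz":0.46,"wx":0,"wy":0,"wz":0,"gripper":100}
    - {"dx":0.93,"dy":-0.04,"dz":0.46,"wx":0,"wy":0,"wz":0,"gripper":100}
    - {"dx":0.93,"dy":-0.04,"dz":0.46,"wx":0,"wy":0,"wz":0,"gripper":100}
    - {"dx":0,"dy":0,"dz":0,"wx":0,"wy":0,"wz":0,"gripper":100}

```text
time: 3.02
tool_pos: [0.3909, -0.1851, 0.1731]
ee_rot: [2.356, -0.003, 1.405]
wrist_force: [0.1, -0.2, -1.5]
width: 0.0569
finger_force: 0.0
```

```bash
python3 - <<'E'
from h import *
R1=Rt(-.17,.785);g=np.array([.502,-.209,.066])
goto(g-.078*R1[:,2],R1)
s=eyes.snapshot("side")[:,:,::-1];t=eyes.snapshot("top")[:,:,::-1]
f=lambda im,u,v:cv2.resize(im[v:v+80,u:u+80],(400,400),interpolation=cv2.INTER_CUBIC)
cv2.imwrite("pics/c2.png",np.hstack([f(t,280,160),f(s,265,130)]))
E
```

```text
t 3.0167 tcp [ 0.3909 -0.1851  0.1731] rpy [ 2.3557 -0.003   1.4054] q [-0.8456 -0.4913  2.2584  0.651   0.8285 -0.9933] F [ 0.1374 -0.231  -1.4543] w 0.056908966271758774 0.0
shift [-0.2613  0.2255  3.9007] turn [ 0.0071 -0.0451  0.0094]
```

View pics/c2.png

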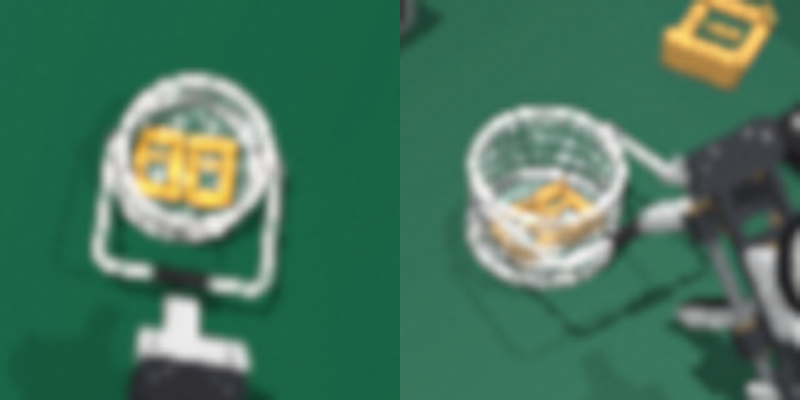

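The top view shows the finger at column 183 in line with the sleeve at (183,280). I'll advance so the fingers cage the bar.

Emit:
carry_out:
  deltas:
    - {"dx":0,"dy":0.03,"dz":0.5,"wx":0,"wy":0,"wz":0,"gripper":100}
    - {"dx":0,"dy":0.03,"dz":0.5,"wx":0,"wy":0,"wz":0,"gripper":100}
    - {"dx":0,"dy":0.03,"dz":0.5,"wx":0,"wy":0,"wz":0,"gripper":100}
    - {"dx":0,"dy":0.03,"dz":0.5,"wx":0,"wy":0,"wz":0,"gripper":100}
    - {"dx":0,"dy":0.03,"dz":0.5,"wx":0,"wy":0,"wz":0,"gripper":100}
    - {"dx":0,"dy":0.03,"dz":0.5,"wx":0,"wy":0,"wz":0,"gripper":100}
    - {"dx":0,"dy":0.03,"dz":0.5,"wx":0,"wy":0,"wz":0,"gripper":100}
    - {"dx":0,"dy":0.03,"dz":0.3,"wx":0,"wy":0,"wz":0,"gripper":100}
    - {"dx":0,"dy":0,"dz":0,"wx":0,"wy":0,"wz":0,"gripper":150}
    - {"dx":0,"dy":0,"dz":0,"wx":0,"wy":0,"wz":0,"gripper":150}
    - {"dx":0,"dy":0,"dz":0,"wx":0,"wy":0,"wz":0,"gripper":150}

```text
time: 4.03
tool_pos: [0.4474, -0.1992, 0.1262]
ee_rot: [2.351, 0.0, 1.399]
wrist_force: [0.5, 0.4, -0.2]
width: 0.0409
finger_force: 0.0
```

```bash
python3 - <<'E'
from h import *
R1=Rt(-.17,.785);g=np.array([.502,-.209,.066])
goto(g-.078*R1[:,2],R1)
s=eyes.snapshot("side")[:,:,::-1];t=eyes.snapshot("top")[:,:,::-1]
f=lambda im,u,v:cv2.resize(im[v:v+80,u:u+80],(400,400),interpolation=cv2.INTER_CUBIC)
cv2.imwrite("pics/c3.png",np.hstack([f(t,280,160),f(s,265,130)]))
E
```

```text
t 4.0333 tcp [ 0.4474 -0.1992  0.1262] rpy [2.3514 0.0004 1.399 ] q [-0.7363 -0.2496  2.2103  0.732   0.6044 -1.0561] F [ 0.5301  0.3733 -0.1666] w 0.040913091329121666 0.0
shift [-0.0211 -0.1672  0.1891] turn [ 0.043   0.0135 -0.0082]
```

View pics/c3.png

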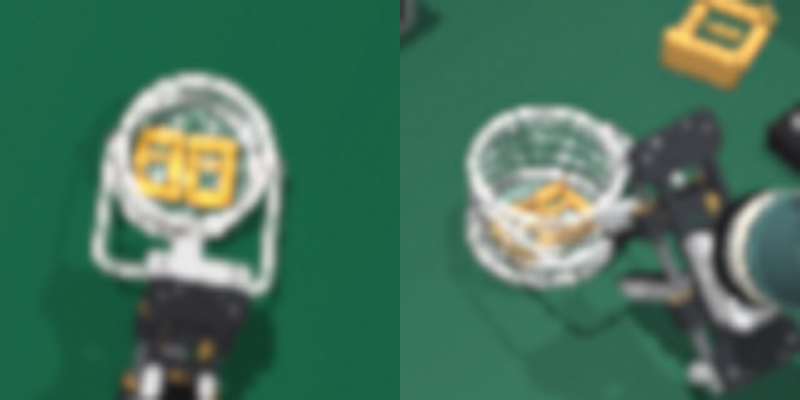

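The bar is caged: the upper finger sits over it and the lower finger (side crop 650,290) under it. Next I'll work out the arc.

```bash
cat >> h.py <<'E'
def rows(poses):
    o,t,R=st();out=[]
    for p,R1 in poses:
        d=R.T@(p-t)/.02;w=Ro.from_matrix(R.T@R1).as_rotvec()/.12
        d,w=np.round(d,2),np.round(w,2);out.append((d,w));t=t+R@d*.02;R=R@Ro.from_rotvec(w*.12).as_matrix()
    for d,w in out:print(d,w)
E
python3 - <<'E'
from h import *
b=-.17;H=np.array([.599,-.225,.066]);ex=np.array([np.cos(b),np.sin(b),0]);P_=[]
for th in np.linspace(0,1.6,21)[1:]:
    R=Rt(b,.785*(1-th/1.6));c=H+.1*(-np.cos(th)*ex+np.sin(th)*np.array([0,0,1]));P_.append((c-.076*R[:,2],R))
rows(P_)
E
```

```text
[-0.    0.21 -0.03] [ 0.37  0.01 -0.  ]
[-0.    0.46 -0.26] [ 0.33  0.   -0.  ]
[-0.    0.46 -0.24] [ 0.33  0.   -0.01]
[-0.    0.47 -0.23] [0.32 0.   0.  ]
[-0.    0.49 -0.22] [0.33 0.   0.  ]
[-0.    0.49 -0.2 ] [0.33 0.   0.  ]
[-0.    0.5  -0.19] [0.33 0.   0.  ]
[-0.    0.5  -0.18] [0.32 0.   0.  ]
[-0.    0.52 -0.16] [0.33 0.   0.  ]
[-0.    0.52 -0.14] [0.33 0.   0.  ]
[-0.    0.53 -0.13] [0.32 0.   0.  ]
[-0.    0.53 -0.11] [0.33 0.   0.  ]
[-0.    0.53 -0.1 ] [0.33 0.   0.  ]
[-0.    0.54 -0.09] [0.33 0.   0.  ]
[-0.    0.55 -0.06] [0.32 0.   0.  ]
[-0.    0.54 -0.05] [0.33 0.   0.  ]
[-0.01  0.55 -0.04] [0.33 0.   0.  ]
[ 0.    0.55 -0.02] [0.32 0.01 0.  ]
[0.   0.55 0.  ] [ 0.33 -0.    0.  ]
[0.   0.54 0.02] [ 0.33 -0.    0.  ]
```

Emit:
carry_out:
  deltas:
    - {"dx":0,"dy":0.21,"dz":-0.03,"wx":0.37,"wy":0,"wz":0,"gripper":150}
    - {"dx":0,"dy":0.46,"dz":-0.26,"wx":0.33,"wy":0,"wz":0,"gripper":150}
    - {"dx":0,"dy":0.46,"dz":-0.24,"wx":0.33,"wy":0,"wz":0,"gripper":150}
    - {"dx":0,"dy":0.47,"dz":-0.23,"wx":0.33,"wy":0,"wz":0,"gripper":150}
    - {"dx":0,"dy":0.49,"dz":-0.22,"wx":0.33,"wy":0,"wz":0,"gripper":150}
    - {"dx":0,"dy":0.49,"dz":-0.2,"wx":0.33,"wy":0,"wz":0,"gripper":150}
    - {"dx":0,"dy":0.5,"dz":-0.19,"wx":0.33,"wy":0,"wz":0,"gripper":150}
    - {"dx":0,"dy":0.5,"dz":-0.18,"wx":0.33,"wy":0,"wz":0,"gripper":150}
    - {"dx":0,"dy":0.52,"dz":-0.16,"wx":0.33,"wy":0,"wz":0,"gripper":150}
    - {"dx":0,"dy":0.52,"dz":-0.14,"wx":0.33,"wy":0,"wz":0,"gripper":150}

```text
time: 4.97
tool_pos: [0.5016, -0.2079, 0.208]
ee_rot: [2.755, 0.001, 1.4]
wrist_force: [-0.6, 0.8, 0.4]
width: 0.0389
finger_force: 0.5
```

```bash
python3 - <<'E'
from h import *
goto([0,0,0])
s=eyes.snapshot("side")[:,:,::-1];t=eyes.snapshot("top")[:,:,::-1]
f=lambda im,u,v:cv2.resize(im[v:v+80,u:u+80],(400,400),interpolation=cv2.INTER_CUBIC)
cv2.imwrite("pics/c4.png",np.hstack([f(t,280,160),f(s,265,130)]))
E
```

```text
t 4.9667 tcp [ 0.5016 -0.2079  0.208 ] rpy [2.7549 0.0006 1.3995] q [-0.5654 -0.0855  1.7709  0.1625  1.1018 -0.4419] F [-0.6201  0.8039  0.4285] w 0.03888719286594821 0.5253258347511292
shift [  5.9767 -28.4529  -0.3573] turn None
```

View pics/c4.png

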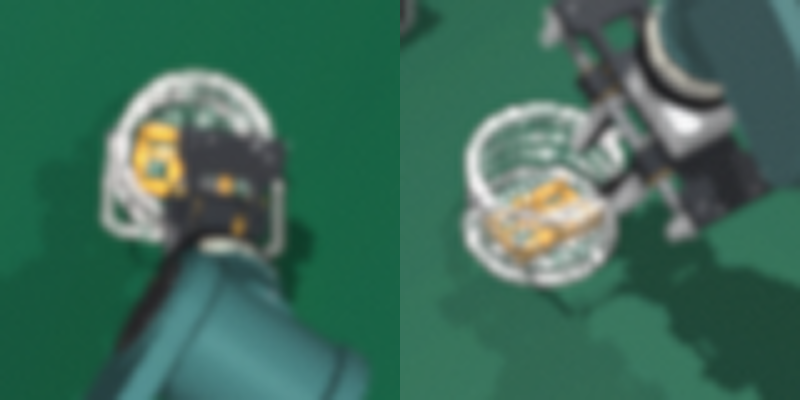

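The basket hasn't moved and the bail follows the lower finger (finger force 0.5 N). I'll finish the arc.

Emit:
carry_out:
  deltas:
    - {"dx":0,"dy":0.53,"dz":-0.13,"wx":0.33,"wy":0,"wz":0,"gripper":150}
    - {"dx":0,"dy":0.53,"dz":-0.11,"wx":0.33,"wy":0,"wz":0,"gripper":150}
    - {"dx":0,"dy":0.53,"dz":-0.1,"wx":0.33,"wy":0,"wz":0,"gripper":150}
    - {"dx":0,"dy":0.54,"dz":-0.09,"wx":0.33,"wy":0,"wz":0,"gripper":150}
    - {"dx":0,"dy":0.55,"dz":-0.06,"wx":0.33,"wy":0,"wz":0,"gripper":150}
    - {"dx":0,"dy":0.54,"dz":-0.05,"wx":0.33,"wy":0,"wz":0,"gripper":150}
    - {"dx":0,"dy":0.55,"dz":-0.04,"wx":0.33,"wy":0,"wz":0,"gripper":150}
    - {"dx":0,"dy":0.55,"dz":-0.02,"wx":0.33,"wy":0,"wz":0,"gripper":150}
    - {"dx":0,"dy":0.55,"dz":0,"wx":0.33,"wy":0,"wz":0,"gripper":150}
    - {"dx":0,"dy":0.54,"dz":0.02,"wx":0.33,"wy":0,"wz":0,"gripper":150}
    - {"dx":0,"dy":0,"dz":0,"wx":0,"wy":0,"wz":0,"gripper":150}
    - {"dx":0,"dy":0,"dz":0,"wx":0,"wy":0,"wz":0,"gripper":150}

```text
time: 6.07
tool_pos: [0.6019, -0.2252, 0.2394]
ee_rot: [-3.134, -0.001, 1.4]
wrist_force: [0.1, -1.1, 0.1]
width: 0.0385
finger_force: 0.0
```

```bash
python3 - <<'E'
from h import *
R=Rt(-.17,0);goto(np.array([.599,-.225,.166])-.076*R[:,2],R)
s=eyes.snapshot("side")[:,:,::-1];t=eyes.snapshot("top")[:,:,::-1]
f=lambda im,u,v:cv2.resize(im[v:v+80,u:u+80],(400,400),interpolation=cv2.INTER_CUBIC)
cv2.imwrite("pics/c5.png",np.hstack([f(t,280,160),f(s,265,130)]))
E
```

```text
t 6.0667 tcp [ 0.6019 -0.2252  0.2394] rpy [-3.1338 -0.0008  1.4002] q [-0.4457  0.3164  1.226  -0.0014  1.607  -0.2752] F [ 0.0566 -1.0551  0.1374] w 0.03848696336368453 0.0
shift [-0.0131 -0.1463 -0.1271] turn [-0.0651 -0.0064 -0.0046]
```

View pics/c5.png

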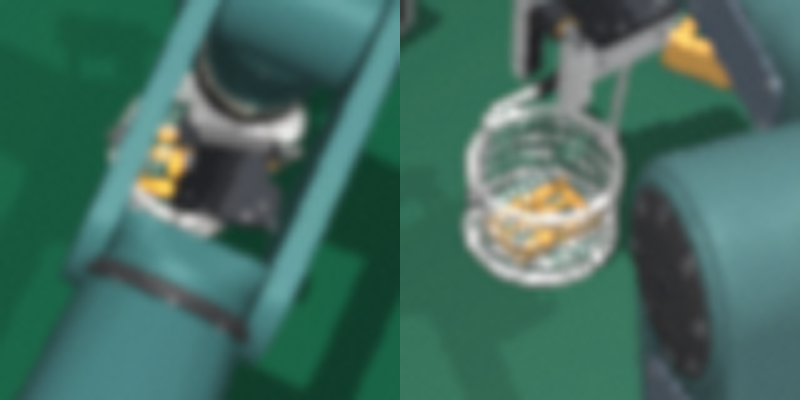

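The bail is upright, with the sleeve between the fingers near side crop (545,88). I'll close on it.

Emit:
carry_out:
  deltas:
    - {"dx":0,"dy":-0.1,"dz":0,"wx":0,"wy":0,"wz":0,"gripper":200}
    - {"dx":0,"dy":0,"dz":0,"wx":0,"wy":0,"wz":0,"gripper":255}
    - {"dx":0,"dy":0,"dz":0,"wx":0,"wy":0,"wz":0,"gripper":255}
    - {"dx":0,"dy":0,"dz":0,"wx":0,"wy":0,"wz":0,"gripper":255}
    - {"dx":0,"dy":0,"dz":0,"wx":0,"wy":0,"wz":0,"gripper":255}
    - {"dx":0,"dy":0,"dz":0,"wx":0,"wy":0,"wz":0,"gripper":255}
    - {"dx":0,"dy":0,"dz":0,"wx":0,"wy":0,"wz":0,"gripper":255}

```text
time: 6.75
tool_pos: [0.6002, -0.225, 0.241]
ee_rot: [-3.135, 0.0, 1.4]
wrist_force: [-1.3, 0.3, 0.5]
width: 0.011
finger_force: 30.0
```

Emit:
carry_out:
  deltas:
    - {"dx":0,"dy":0,"dz":-0.2,"wx":0,"wy":0,"wz":0,"gripper":255}
    - {"dx":0,"dy":0,"dz":-0.3,"wx":0,"wy":0,"wz":0,"gripper":255}
    - {"dx":0,"dy":0,"dz":-0.5,"wx":0,"wy":0,"wz":0,"gripper":255}
    - {"dx":0,"dy":0,"dz":-0.5,"wx":0,"wy":0,"wz":0,"gripper":255}
    - {"dx":0,"dy":0,"dz":-0.5,"wx":0,"wy":0,"wz":0,"gripper":255}
    - {"dx":0,"dy":0,"dz":-0.5,"wx":0,"wy":0,"wz":0,"gripper":255}
    - {"dx":0,"dy":0,"dz":-0.5,"wx":0,"wy":0,"wz":0,"gripper":255}
    - {"dx":0,"dy":0,"dz":-0.5,"wx":0,"wy":0,"wz":0,"gripper":255}
    - {"dx":0,"dy":0,"dz":-0.5,"wx":0,"wy":0,"wz":0,"gripper":255}
    - {"dx":0,"dy":0,"dz":-0.5,"wx":0,"wy":0,"wz":0,"gripper":255}
    - {"dx":0,"dy":0,"dz":-0.5,"wx":0,"wy":0,"wz":0,"gripper":255}
    - {"dx":0,"dy":0,"dz":-0.3,"wx":0,"wy":0,"wz":0,"gripper":255}
    - {"dx":0,"dy":0,"dz":-0.1,"wx":0,"wy":0,"wz":0,"gripper":255}
    - {"dx":0,"dy":0,"dz":0,"wx":0,"wy":0,"wz":0,"gripper":255}

```text
time: 7.92
tool_pos: [0.6011, -0.2252, 0.3495]
ee_rot: [-3.136, 0.0, 1.4]
wrist_force: [-0.6, 0.5, -4.7]
width: 0.0109
finger_force: 30.0
```

```bash
python3 - <<'E'
from h import *
R=Rt(-.17,0);goto([.488,.209,.35],Rt(.139,0))
R=Rt(.139,0);print("from there, same heading:")
t=eyes.snapshot("top")[:,:,::-1];s=eyes.snapshot("side")[:,:,::-1]
f=lambda im,u,v:cv2.resize(im[v:v+100,u:u+100],(400,400),interpolation=cv2.INTER_CUBIC)
cv2.imwrite("pics/c6.png",np.hstack([f(t,270,140),f(s,265,80)]))
E
```

```text
t 7.9167 tcp [ 0.6011 -0.2252  0.3495] rpy [-3.1357  0.0005  1.3998] q [-0.4459  0.2971  1.0338 -0.0021  1.8163 -0.2754] F [-0.6398  0.5232 -4.7414] w 0.0108618626062099 29.99900132417679
shift [20.4287 -9.2666  0.0185] turn [-0.0496 -0.0038 -2.5833]
from there, same heading:
```

View pics/c6.png

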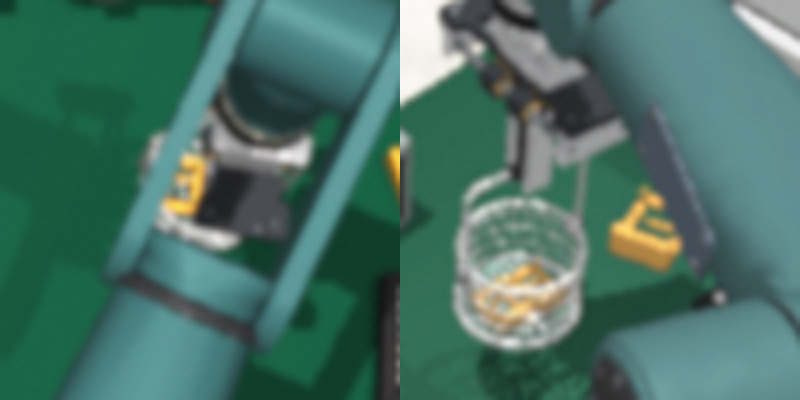

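The basket is held level with about 5 N of weight on the wrist, and both castings are inside. I'll carry it to a point in front of the stand.

Emit:
carry_out:
  deltas:
    - {"dx":0.2,"dy":-0.1,"dz":0,"wx":0,"wy":0,"wz":0,"gripper":255}
    - {"dx":0.4,"dy":-0.2,"dz":0,"wx":0,"wy":0,"wz":0,"gripper":255}
    - {"dx":0.6,"dy":-0.3,"dz":0,"wx":0,"wy":0,"wz":0,"gripper":255}
    - {"dx":0.7,"dy":-0.35,"dz":0,"wx":0,"wy":0,"wz":0,"gripper":255}
    - {"dx":0.7,"dy":-0.35,"dz":0,"wx":0,"wy":0,"wz":0,"gripper":255}
    - {"dx":0.7,"dy":-0.35,"dz":0,"wx":0,"wy":0,"wz":0,"gripper":255}
    - {"dx":0.7,"dy":-0.35,"dz":0,"wx":0,"wy":0,"wz":0,"gripper":255}
    - {"dx":0.7,"dy":-0.35,"dz":0,"wx":0,"wy":0,"wz":0,"gripper":255}
    - {"dx":0.7,"dy":-0.35,"dz":0,"wx":0,"wy":0,"wz":0,"gripper":255}
    - {"dx":0.7,"dy":-0.35,"dz":0,"wx":0,"wy":0,"wz":0,"gripper":255}
    - {"dx":0.7,"dy":-0.35,"dz":0,"wx":0,"wy":0,"wz":0,"gripper":255}
    - {"dx":0.7,"dy":-0.35,"dz":0,"wx":0,"wy":0,"wz":0,"gripper":255}
    - {"dx":0.7,"dy":-0.35,"dz":0,"wx":0,"wy":0,"wz":0,"gripper":255}
    - {"dx":0.7,"dy":-0.35,"dz":0,"wx":0,"wy":0,"wz":0,"gripper":255}
    - {"dx":0.7,"dy":-0.35,"dz":0,"wx":0,"wy":0,"wz":0,"gripper":255}
    - {"dx":0.7,"dy":-0.35,"dz":0,"wx":0,"wy":0,"wz":0,"gripper":255}
    - {"dx":0.7,"dy":-0.35,"dz":0,"wx":0,"wy":0,"wz":0,"gripper":255}

```text
time: 9.43
tool_pos: [0.5295, 0.0119, 0.3494]
ee_rot: [-3.135, 0.0, 1.4]
wrist_force: [0.6, 0.2, -3.7]
width: 0.011
finger_force: 30.0
```

Emit:
carry_out:
  deltas:
    - {"dx":0.7,"dy":-0.3,"dz":0,"wx":0,"wy":0,"wz":-0.1,"gripper":255}
    - {"dx":0.7,"dy":-0.3,"dz":0,"wx":0,"wy":0,"wz":-0.2,"gripper":255}
    - {"dx":0.7,"dy":-0.3,"dz":0,"wx":0,"wy":0,"wz":-0.2,"gripper":255}
    - {"dx":0.7,"dy":-0.3,"dz":0,"wx":0,"wy":0,"wz":-0.2,"gripper":255}
    - {"dx":0.7,"dy":-0.3,"dz":0,"wx":0,"wy":0,"wz":-0.2,"gripper":255}
    - {"dx":0.7,"dy":-0.3,"dz":0,"wx":0,"wy":0,"wz":-0.2,"gripper":255}
    - {"dx":0.7,"dy":-0.3,"dz":0,"wx":0,"wy":0,"wz":-0.2,"gripper":255}
    - {"dx":0.7,"dy":-0.3,"dz":0,"wx":0,"wy":0,"wz":-0.2,"gripper":255}
    - {"dx":0.7,"dy":-0.3,"dz":0,"wx":0,"wy":0,"wz":-0.2,"gripper":255}
    - {"dx":0.7,"dy":-0.3,"dz":0,"wx":0,"wy":0,"wz":-0.2,"gripper":255}
    - {"dx":0.6,"dy":-0.2,"dz":0,"wx":0,"wy":0,"wz":-0.2,"gripper":255}
    - {"dx":0.4,"dy":-0.1,"dz":0,"wx":0,"wy":0,"wz":-0.2,"gripper":255}
    - {"dx":0.2,"dy":0,"dz":0,"wx":0,"wy":0,"wz":-0.2,"gripper":255}
    - {"dx":0,"dy":0,"dz":0,"wx":0,"wy":0,"wz":0,"gripper":255}
    - {"dx":0,"dy":0,"dz":0,"wx":0,"wy":0,"wz":0,"gripper":255}

```text
time: 10.68
tool_pos: [0.4731, 0.1776, 0.3499]
ee_rot: [-3.135, -0.001, 1.7]
wrist_force: [-0.0, -0.7, -3.8]
width: 0.0111
finger_force: 30.0
```

```bash
python3 - <<'E'
from h import *
goto([.488,.209,.35],Rt(.139,0))
t=eyes.snapshot("top")[:,:,::-1];s=eyes.snapshot("side")[:,:,::-1]
f=lambda im,u,v:cv2.resize(im[v:v+100,u:u+100],(400,400),interpolation=cv2.INTER_CUBIC)
cv2.imwrite("pics/c7.png",np.hstack([f(t,150,130),f(s,150,160)]))
E
```

```text
t 10.6833 tcp [0.4731 0.1776 0.3499] rpy [-3.1349 -0.0014  1.6996] q [ 0.2458 -0.0137  1.3822  0.0022  1.7796  0.1174] F [-0.0024 -0.6834 -3.8059] w 0.011085344158721254 29.998933374881744
shift [ 1.4621  0.9426 -0.0091] turn [-0.0559 -0.0116 -0.0852]
```

View pics/c7.png

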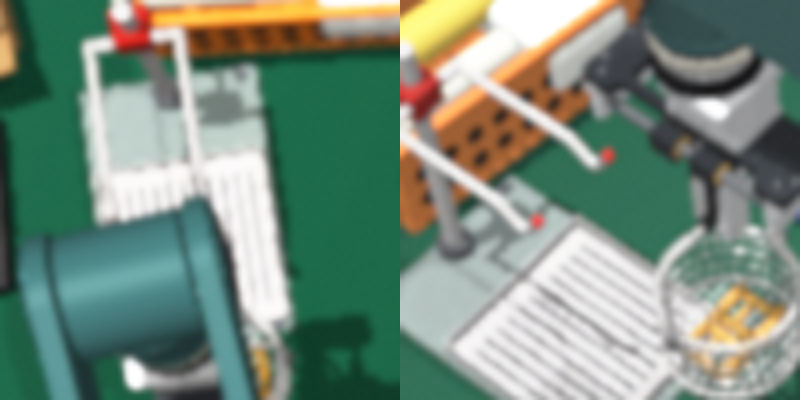

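```bash
python3 - <<'E'
from h import *
for z in(.22,.24):
    L=[atz(PT,(177.75,186.25),z),atz(PS,(184.2,215.3),z)];Q=[atz(PT,(200.5,182.75),z),atz(PS,(201.9,198.8),z)]
    print(z,L,Q);l,r=np.mean(L,0),np.mean(Q,0);d=(l-r)/np.linalg.norm(l-r);yaw=np.arctan2(-d[0],d[1]);m=(l+r)/2
    print("yaw",yaw,"mid",m,"seat",m+.018*np.array([np.cos(yaw),np.sin(yaw)]))
# grip position in hand now: visible crossbar/basket rim check
goto([.488,.209,.35],Rt(.139,0))
E
```

```text
0.22 [array([0.5861, 0.2623]), array([0.5885, 0.2576])] [array([0.5973, 0.1873]), array([0.6   , 0.1817])]
yaw 0.15017727829660948 mid [0.593  0.2222] seat [0.6108 0.2249]
0.24 [array([0.5822, 0.2586]), array([0.5755, 0.2646])] [array([0.5933, 0.1846]), array([0.5868, 0.1901])]
yaw 0.15017579584426258 mid [0.5844 0.2245] seat [0.6022 0.2272]
t 10.7833 tcp [0.4732 0.1772 0.3499] rpy [-3.1346 -0.0015  1.6987] q [ 0.2449 -0.0137  1.3822  0.0023  1.7798  0.1175] F [-0.123   0.1555 -3.2271] w 0.01108107648648235 29.998987019062042
shift [ 1.4846  0.9387 -0.0115] turn [-0.058  -0.0125 -0.0928]
```

Emit:
carry_out:
  deltas:
    - {"dx":0.2,"dy":0.1,"dz":0,"wx":0,"wy":0,"wz":-0.03,"gripper":255}
    - {"dx":0.3,"dy":0.15,"dz":0,"wx":0,"wy":0,"wz":-0.03,"gripper":255}
    - {"dx":0.3,"dy":0.15,"dz":0,"wx":0,"wy":0,"wz":-0.03,"gripper":255}
    - {"dx":0.3,"dy":0.15,"dz":0,"wx":0,"wy":0,"wz":-0.03,"gripper":255}
    - {"dx":0.2,"dy":0.15,"dz":0,"wx":0,"wy":0,"wz":0,"gripper":255}
    - {"dx":0.1,"dy":0.2,"dz":0,"wx":0,"wy":0,"wz":0,"gripper":255}
    - {"dx":0.1,"dy":0.3,"dz":0,"wx":0,"wy":0,"wz":0,"gripper":255}
    - {"dx":0,"dy":0.4,"dz":0,"wx":0,"wy":0,"wz":0,"gripper":255}
    - {"dx":0,"dy":0.4,"dz":0,"wx":0,"wy":0,"wz":0,"gripper":255}
    - {"dx":0,"dy":0.4,"dz":0,"wx":0,"wy":0,"wz":0,"gripper":255}
    - {"dx":0,"dy":0.4,"dz":0,"wx":0,"wy":0,"wz":0,"gripper":255}
    - {"dx":0,"dy":0.4,"dz":0,"wx":0,"wy":0,"wz":0,"gripper":255}
    - {"dx":0,"dy":0.4,"dz":0,"wx":0,"wy":0,"wz":0,"gripper":255}

```text
time: 11.87
tool_pos: [0.541, 0.2176, 0.3493]
ee_rot: [-3.135, -0.002, 1.714]
wrist_force: [0.1, 0.2, -4.0]
width: 0.0112
finger_force: 30.0
```

```bash
python3 - <<'E'
from h import *
goto([.608,.2255,.35],Rt(.145,0))
E
```

```text
t 11.8667 tcp [0.541  0.2176 0.3493] rpy [-3.1345 -0.002   1.7138] q [0.2838 0.1615 1.1967 0.0031 1.7901 0.1414] F [ 0.1273  0.1817 -4.0163] w 0.011236932907796673 29.998801946640015
shift [-0.0849  3.3708 -0.0567] turn [-0.0587 -0.0171 -0.0162]
```

Emit:
carry_out:
  deltas:
    - {"dx":0,"dy":0.4,"dz":0,"wx":0,"wy":0,"wz":0,"gripper":255}
    - {"dx":0,"dy":0.4,"dz":0,"wx":0,"wy":0,"wz":0,"gripper":255}
    - {"dx":0,"dy":0.4,"dz":0,"wx":0,"wy":0,"wz":0,"gripper":255}
    - {"dx":0,"dy":0.4,"dz":0,"wx":0,"wy":0,"wz":0,"gripper":255}
    - {"dx":0,"dy":0.4,"dz":0,"wx":0,"wy":0,"wz":0,"gripper":255}
    - {"dx":0,"dy":0.4,"dz":0,"wx":0,"wy":0,"wz":0,"gripper":255}
    - {"dx":0,"dy":0.3,"dz":0,"wx":0,"wy":0,"wz":0,"gripper":255}
    - {"dx":0,"dy":0.2,"dz":0,"wx":0,"wy":0,"wz":0,"gripper":255}
    - {"dx":0,"dy":0.1,"dz":0,"wx":0,"wy":0,"wz":0,"gripper":255}
    - {"dx":0,"dy":0,"dz":0,"wx":0,"wy":0,"wz":0,"gripper":255}
    - {"dx":0,"dy":0,"dz":0,"wx":0,"wy":0,"wz":0,"gripper":255}
    - {"dx":0,"dy":0,"dz":0,"wx":0,"wy":0,"wz":0,"gripper":255}

```text
time: 12.87
tool_pos: [0.5991, 0.2262, 0.3493]
ee_rot: [-3.135, -0.002, 1.714]
wrist_force: [-0.3, 0.2, -4.2]
width: 0.0111
finger_force: 30.0
```

```bash
python3 - <<'E'
from h import *
goto([.608,.2255,.35],Rt(.145,0))
t=eyes.snapshot("top")[:,:,::-1];s=eyes.snapshot("side")[:,:,::-1]
f=lambda im,u,v:cv2.resize(im[v:v+100,u:u+100],(400,400),interpolation=cv2.INTER_CUBIC)
cv2.imwrite("pics/c8.png",np.hstack([f(t,140,110),cv2.resize(s[160:240,140:220],(400,400),interpolation=cv2.INTER_CUBIC)]))
E
```

```text
t 12.8667 tcp [0.5991 0.2262 0.3493] rpy [-3.1347 -0.0022  1.7143] q [0.2713 0.2939 1.038  0.0031 1.8162 0.1286] F [-0.2583  0.2098 -4.1807] w 0.01107776010712491 29.999102354049683
shift [-0.0988  0.4326 -0.037 ] turn [-0.0573 -0.0182 -0.0125]
```

View pics/c8.png

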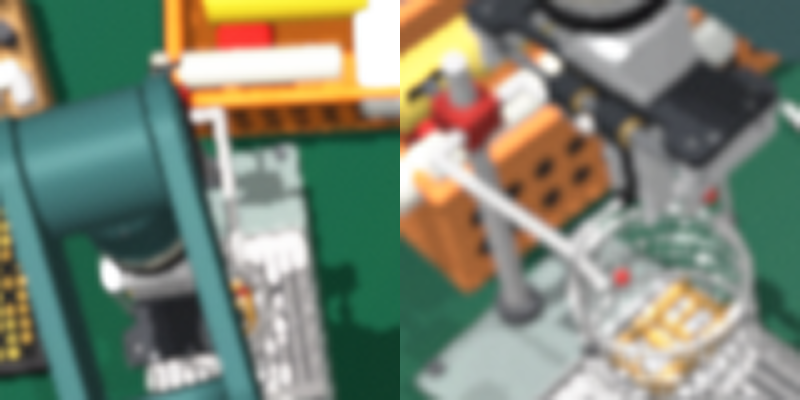

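The side crop shows the near tip at (620,278) beside the bail, with the basket between the prongs and the bar above them. I'll nudge forward, then lower gently while watching the force.

Emit:
carry_out:
  deltas:
    - {"dx":0,"dy":0.2,"dz":0,"wx":0,"wy":0,"wz":0,"gripper":255}
    - {"dx":0,"dy":0.2,"dz":0,"wx":0,"wy":0,"wz":0,"gripper":255}
    - {"dx":0,"dy":0,"dz":0.1,"wx":0,"wy":0,"wz":0,"gripper":255}
    - {"dx":0,"dy":0,"dz":0.2,"wx":0,"wy":0,"wz":0,"gripper":255}
    - {"dx":0,"dy":0,"dz":0.2,"wx":0,"wy":0,"wz":0,"gripper":255}
    - {"dx":0,"dy":0,"dz":0.1,"wx":0,"wy":0,"wz":0,"gripper":255}
    - {"dx":0,"dy":0,"dz":0,"wx":0,"wy":0,"wz":0,"gripper":255}

```text
time: 13.55
tool_pos: [0.6069, 0.2273, 0.3357]
ee_rot: [-3.132, -0.002, 1.714]
wrist_force: [0.3, -0.1, -4.0]
width: 0.0108
finger_force: 30.0
```

Emit:
carry_out:
  deltas:
    - {"dx":0,"dy":0,"dz":0.1,"wx":0,"wy":0,"wz":0,"gripper":255}
    - {"dx":0,"dy":0,"dz":0.1,"wx":0,"wy":0,"wz":0,"gripper":255}
    - {"dx":0,"dy":0,"dz":0.1,"wx":0,"wy":0,"wz":0,"gripper":255}

```text
time: 13.8
tool_pos: [0.6072, 0.2274, 0.3312]
ee_rot: [-3.135, -0.002, 1.714]
wrist_force: [0.8, 0.5, -3.4]
width: 0.0107
finger_force: 30.0
```

Emit:
carry_out:
  deltas:
    - {"dx":0,"dy":0,"dz":0.1,"wx":0,"wy":0,"wz":0,"gripper":255}
    - {"dx":0,"dy":0,"dz":0.1,"wx":0,"wy":0,"wz":0,"gripper":255}
    - {"dx":0,"dy":0,"dz":0.1,"wx":0,"wy":0,"wz":0,"gripper":255}

```text
time: 14.05
tool_pos: [0.6072, 0.2274, 0.3249]
ee_rot: [-3.135, -0.002, 1.714]
wrist_force: [-0.2, -0.1, -2.9]
width: 0.011
finger_force: 30.0
```

Emit:
carry_out:
  deltas:
    - {"dx":0,"dy":0,"dz":0.1,"wx":0,"wy":0,"wz":0,"gripper":255}
    - {"dx":0,"dy":0,"dz":0.1,"wx":0,"wy":0,"wz":0,"gripper":255}
    - {"dx":0,"dy":0,"dz":0,"wx":0,"wy":0,"wz":0,"gripper":255}

```text
time: 14.3
tool_pos: [0.607, 0.2273, 0.3204]
ee_rot: [-3.134, -0.002, 1.714]
wrist_force: [-0.2, 0.5, -3.5]
width: 0.0111
finger_force: 30.0
```

Crossbar is at about 245 mm with no contact yet. From here I'll use smaller steps.

Emit:
carry_out:
  deltas:
    - {"dx":0,"dy":0,"dz":0.1,"wx":0,"wy":0,"wz":0,"gripper":255}
    - {"dx":0,"dy":0,"dz":0.1,"wx":0,"wy":0,"wz":0,"gripper":255}
    - {"dx":0,"dy":0,"dz":0,"wx":0,"wy":0,"wz":0,"gripper":255}

```text
time: 14.55
tool_pos: [0.607, 0.2274, 0.3165]
ee_rot: [-3.134, -0.002, 1.714]
wrist_force: [0.3, -1.1, -4.2]
width: 0.0112
finger_force: 30.0
```

Emit:
carry_out:
  deltas:
    - {"dx":0,"dy":0,"dz":0.1,"wx":0,"wy":0,"wz":0,"gripper":255}
    - {"dx":0,"dy":0,"dz":0,"wx":0,"wy":0,"wz":0,"gripper":255}

```text
time: 14.72
tool_pos: [0.607, 0.2274, 0.3147]
ee_rot: [-3.134, -0.002, 1.714]
wrist_force: [0.2, -0.2, -3.3]
width: 0.0109
finger_force: 30.0
```

Emit:
carry_out:
  deltas:
    - {"dx":0,"dy":0,"dz":0.1,"wx":0,"wy":0,"wz":0,"gripper":255}
    - {"dx":0,"dy":0,"dz":0,"wx":0,"wy":0,"wz":0,"gripper":255}

```text
time: 14.88
tool_pos: [0.607, 0.2274, 0.3127]
ee_rot: [-3.134, -0.002, 1.714]
wrist_force: [-0.2, 0.3, -3.3]
width: 0.0109
finger_force: 30.0
```

Emit:
carry_out:
  deltas:
    - {"dx":0,"dy":0,"dz":0.05,"wx":0,"wy":0,"wz":0,"gripper":255}
    - {"dx":0,"dy":0,"dz":0.05,"wx":0,"wy":0,"wz":0,"gripper":255}
    - {"dx":0,"dy":0,"dz":0,"wx":0,"wy":0,"wz":0,"gripper":255}

```text
time: 15.13
tool_pos: [0.607, 0.2274, 0.3108]
ee_rot: [-3.134, -0.002, 1.714]
wrist_force: [-0.1, -0.1, -3.3]
width: 0.0111
finger_force: 30.0
```

Emit:
carry_out:
  deltas:
    - {"dx":0,"dy":0,"dz":0.05,"wx":0,"wy":0,"wz":0,"gripper":255}
    - {"dx":0,"dy":0,"dz":0.05,"wx":0,"wy":0,"wz":0,"gripper":255}
    - {"dx":0,"dy":0,"dz":0,"wx":0,"wy":0,"wz":0,"gripper":255}

```text
time: 15.38
tool_pos: [0.607, 0.2274, 0.3088]
ee_rot: [-3.134, -0.002, 1.714]
wrist_force: [-0.2, -0.4, -3.4]
width: 0.0112
finger_force: 30.0
```

Emit:
carry_out:
  deltas:
    - {"dx":0,"dy":0,"dz":0.05,"wx":0,"wy":0,"wz":0,"gripper":255}
    - {"dx":0,"dy":0,"dz":0.05,"wx":0,"wy":0,"wz":0,"gripper":255}
    - {"dx":0,"dy":0,"dz":0,"wx":0,"wy":0,"wz":0,"gripper":255}

```text
time: 15.63
tool_pos: [0.607, 0.2274, 0.3067]
ee_rot: [-3.134, -0.002, 1.714]
wrist_force: [0.4, -0.5, -3.8]
width: 0.0108
finger_force: 30.0
```

Emit:
carry_out:
  deltas:
    - {"dx":0,"dy":0,"dz":0.05,"wx":0,"wy":0,"wz":0,"gripper":255}
    - {"dx":0,"dy":0,"dz":0.05,"wx":0,"wy":0,"wz":0,"gripper":255}
    - {"dx":0,"dy":0,"dz":0,"wx":0,"wy":0,"wz":0,"gripper":255}

```text
time: 15.88
tool_pos: [0.607, 0.2274, 0.3047]
ee_rot: [-3.134, -0.002, 1.714]
wrist_force: [-0.4, 0.2, -4.2]
width: 0.0108
finger_force: 30.0
```

Emit:
carry_out:
  deltas:
    - {"dx":0,"dy":0,"dz":0.05,"wx":0,"wy":0,"wz":0,"gripper":255}
    - {"dx":0,"dy":0,"dz":0.05,"wx":0,"wy":0,"wz":0,"gripper":255}
    - {"dx":0,"dy":0,"dz":0,"wx":0,"wy":0,"wz":0,"gripper":255}

```text
time: 16.13
tool_pos: [0.6069, 0.2274, 0.3027]
ee_rot: [-3.134, -0.002, 1.714]
wrist_force: [-0.1, -0.4, -3.6]
width: 0.0111
finger_force: 30.0
```

Emit:
carry_out:
  deltas:
    - {"dx":0,"dy":0,"dz":0.05,"wx":0,"wy":0,"wz":0,"gripper":255}
    - {"dx":0,"dy":0,"dz":0.05,"wx":0,"wy":0,"wz":0,"gripper":255}
    - {"dx":0,"dy":0,"dz":0,"wx":0,"wy":0,"wz":0,"gripper":255}

```text
time: 16.38
tool_pos: [0.6069, 0.2274, 0.3008]
ee_rot: [-3.134, -0.002, 1.714]
wrist_force: [-0.1, 0.1, -4.1]
width: 0.0111
finger_force: 30.0
```

Emit:
carry_out:
  deltas:
    - {"dx":0,"dy":0,"dz":0.05,"wx":0,"wy":0,"wz":0,"gripper":255}
    - {"dx":0,"dy":0,"dz":0.05,"wx":0,"wy":0,"wz":0,"gripper":255}
    - {"dx":0,"dy":0,"dz":0,"wx":0,"wy":0,"wz":0,"gripper":255}

```text
time: 16.63
tool_pos: [0.6069, 0.2274, 0.2988]
ee_rot: [-3.134, -0.002, 1.714]
wrist_force: [-0.3, 0.0, -3.6]
width: 0.011
finger_force: 30.0
```

Emit:
carry_out:
  deltas:
    - {"dx":0,"dy":0,"dz":0.05,"wx":0,"wy":0,"wz":0,"gripper":255}
    - {"dx":0,"dy":0,"dz":0.05,"wx":0,"wy":0,"wz":0,"gripper":255}
    - {"dx":0,"dy":0,"dz":0,"wx":0,"wy":0,"wz":0,"gripper":255}

```text
time: 16.88
tool_pos: [0.6069, 0.2274, 0.2967]
ee_rot: [-3.134, -0.002, 1.714]
wrist_force: [0.1, -0.5, -2.9]
width: 0.0108
finger_force: 30.0
```

Emit:
carry_out:
  deltas:
    - {"dx":0,"dy":0,"dz":0.05,"wx":0,"wy":0,"wz":0,"gripper":255}
    - {"dx":0,"dy":0,"dz":0,"wx":0,"wy":0,"wz":0,"gripper":255}

```text
time: 17.05
tool_pos: [0.6069, 0.2274, 0.2959]
ee_rot: [-3.135, -0.002, 1.714]
wrist_force: [0.4, 0.3, -3.7]
width: 0.0109
finger_force: 30.0
```

Emit:
carry_out:
  deltas:
    - {"dx":0,"dy":0,"dz":0.05,"wx":0,"wy":0,"wz":0,"gripper":255}
    - {"dx":0,"dy":0,"dz":0.05,"wx":0,"wy":0,"wz":0,"gripper":255}
    - {"dx":0,"dy":0,"dz":0,"wx":0,"wy":0,"wz":0,"gripper":255}

```text
time: 17.3
tool_pos: [0.6069, 0.2274, 0.2937]
ee_rot: [-3.134, -0.002, 1.714]
wrist_force: [0.1, -0.3, -3.7]
width: 0.0113
finger_force: 30.0
```

Emit:
carry_out:
  deltas:
    - {"dx":0,"dy":0,"dz":0.05,"wx":0,"wy":0,"wz":0,"gripper":255}
    - {"dx":0,"dy":0,"dz":0.05,"wx":0,"wy":0,"wz":0,"gripper":255}
    - {"dx":0,"dy":0,"dz":0,"wx":0,"wy":0,"wz":0,"gripper":255}

```text
time: 17.55
tool_pos: [0.6069, 0.2274, 0.2917]
ee_rot: [-3.134, -0.002, 1.714]
wrist_force: [-0.3, 0.0, -2.4]
width: 0.0113
finger_force: 30.0
```

Emit:
carry_out:
  deltas:
    - {"dx":0,"dy":0,"dz":0.04,"wx":0,"wy":0,"wz":0,"gripper":255}
    - {"dx":0,"dy":0,"dz":0,"wx":0,"wy":0,"wz":0,"gripper":255}

```text
time: 17.72
tool_pos: [0.6069, 0.2274, 0.2911]
ee_rot: [-3.135, -0.002, 1.714]
wrist_force: [0.0, 0.7, -3.7]
width: 0.011
finger_force: 30.0
```

Emit:
carry_out:
  deltas:
    - {"dx":0,"dy":0,"dz":0.05,"wx":0,"wy":0,"wz":0,"gripper":255}
    - {"dx":0,"dy":0,"dz":0.04,"wx":0,"wy":0,"wz":0,"gripper":255}
    - {"dx":0,"dy":0,"dz":0,"wx":0,"wy":0,"wz":0,"gripper":255}

```text
time: 17.97
tool_pos: [0.6068, 0.2274, 0.2892]
ee_rot: [-3.134, -0.002, 1.714]
wrist_force: [0.0, 0.0, -3.5]
width: 0.011
finger_force: 30.0
```

Emit:
carry_out:
  deltas:
    - {"dx":0,"dy":0,"dz":0.05,"wx":0,"wy":0,"wz":0,"gripper":255}
    - {"dx":0,"dy":0,"dz":0.04,"wx":0,"wy":0,"wz":0,"gripper":255}
    - {"dx":0,"dy":0,"dz":0,"wx":0,"wy":0,"wz":0,"gripper":255}

```text
time: 18.22
tool_pos: [0.6069, 0.2274, 0.2881]
ee_rot: [-3.135, -0.002, 1.714]
wrist_force: [-1.4, 0.5, -2.1]
width: 0.0113
finger_force: 30.0
```

Emit:
carry_out:
  deltas:
    - {"dx":0,"dy":0,"dz":0,"wx":0,"wy":0,"wz":0,"gripper":255}
    - {"dx":0,"dy":0,"dz":0,"wx":0,"wy":0,"wz":0,"gripper":255}

```text
time: 18.38
tool_pos: [0.6069, 0.2274, 0.288]
ee_rot: [-3.135, -0.002, 1.714]
wrist_force: [-0.3, 0.6, -1.0]
width: 0.0109
finger_force: 30.0
```

```bash
python3 - <<'E'
from h import *
for i in range(4): eyes.snapshot("side");o=robot.get_obs();print(o["wrist_force"],o["wrist_torque"],o["tool_pos"])
E
```

```text
[-0.0696 -0.2823 -1.0249] [-0.0547 -0.0618  0.0387] [0.6069 0.2274 0.288 ]
[ 0.3798 -0.5493 -1.6623] [-0.0476 -0.1121 -0.0004] [0.6069 0.2274 0.288 ]
[ 0.4663  0.3984 -1.3018] [ 0.0433 -0.1102  0.0126] [0.607  0.2274 0.288 ]
[-0.8464  0.8931 -1.5685] [-0.0359 -0.0896 -0.0116] [0.6069 0.2274 0.288 ]
```

The hook is now taking about 2.4 N with the crossbar near 213 mm. I'll lower a little further.

Emit:
carry_out:
  deltas:
    - {"dx":0,"dy":0,"dz":0.04,"wx":0,"wy":0,"wz":0,"gripper":255}
    - {"dx":0,"dy":0,"dz":0,"wx":0,"wy":0,"wz":0,"gripper":255}
    - {"dx":0,"dy":0,"dz":0,"wx":0,"wy":0,"wz":0,"gripper":255}

```text
time: 18.83
tool_pos: [0.6069, 0.2274, 0.2878]
ee_rot: [-3.136, -0.002, 1.714]
wrist_force: [-1.5, -1.0, 1.9]
width: 0.0113
finger_force: 30.0
```

```bash
python3 - <<'E'
from h import *
F=[];
for i in range(5): eyes.snapshot("side");o=robot.get_obs();F.append(np.r_[o["wrist_force"],o["wrist_torque"]])
print(np.mean(F,0),o["tool_pos"])
E
```

```text
[-1.6086 -0.1891  2.9703 -0.0954  0.1513 -0.0117] [0.607  0.2274 0.2877]
```

Emit:
carry_out:
  deltas:
    - {"dx":0,"dy":-0.1,"dz":0,"wx":0,"wy":0,"wz":0,"gripper":255}
    - {"dx":0,"dy":0,"dz":0,"wx":0,"wy":0,"wz":0,"gripper":255}
    - {"dx":0,"dy":0,"dz":0,"wx":0,"wy":0,"wz":0,"gripper":255}

```text
time: 19.33
tool_pos: [0.6054, 0.2272, 0.2877]
ee_rot: [-3.138, -0.002, 1.714]
wrist_force: [2.6, 0.9, 3.5]
width: 0.0112
finger_force: 30.0
```

```bash
cat > f.py <<'E'
from h import *
F=[];
for i in range(5): eyes.snapshot("side");o=robot.get_obs();F.append(np.r_[o["wrist_force"],o["wrist_torque"]])
print(np.mean(F,0),o["tool_pos"],o["time"])
E
python3 f.py
```

```text
[ 2.7234  0.3094  5.0913  0.0149 -0.5183  0.0632] [0.6055 0.2272 0.2877] 19.5833
```

Pushing either way in x meets a flank, so the wire is in the V. I'll recentre, hold, then open the fingers slowly.

Emit:
carry_out:
  deltas:
    - {"dx":0,"dy":0.06,"dz":0,"wx":0,"wy":0,"wz":0,"gripper":255}
    - {"dx":0,"dy":0,"dz":0,"wx":0,"wy":0,"wz":0,"gripper":255}
    - {"dx":0,"dy":0,"dz":0,"wx":0,"wy":0,"wz":0,"gripper":255}
    - {"dx":0,"dy":0,"dz":0,"wx":0,"wy":0,"wz":0,"gripper":255}

```text
time: 19.92
tool_pos: [0.6058, 0.2273, 0.2877]
ee_rot: [-3.134, -0.002, 1.714]
wrist_force: [-0.7, -0.2, 5.7]
width: 0.0113
finger_force: 30.0
```

```bash
python3 f.py
```

```text
[-0.1663 -0.4559  6.1875 -0.0936 -0.0494  0.0694] [0.6058 0.2273 0.2876] 20.1667
```

Emit:
carry_out:
  deltas:
    - {"dx":0,"dy":0,"dz":-0.05,"wx":0,"wy":0,"wz":0,"gripper":255}
    - {"dx":0,"dy":0,"dz":0,"wx":0,"wy":0,"wz":0,"gripper":255}
    - {"dx":0,"dy":0,"dz":0,"wx":0,"wy":0,"wz":0,"gripper":255}
    - {"dx":0,"dy":0,"dz":0,"wx":0,"wy":0,"wz":0,"gripper":255}
    - {"dx":0,"dy":0,"dz":0,"wx":0,"wy":0,"wz":0,"gripper":255}

```text
time: 20.58
tool_pos: [0.6059, 0.2273, 0.2877]
ee_rot: [-3.134, -0.002, 1.714]
wrist_force: [-0.9, -0.7, 4.5]
width: 0.0109
finger_force: 30.0
```

```bash
python3 f.py
```

```text
[-0.9475 -0.36    4.1653 -0.1063  0.0687  0.0646] [0.6059 0.2273 0.2877] 20.8333
```

Emit:
carry_out:
  deltas:
    - {"dx":0,"dy":0,"dz":-0.05,"wx":0,"wy":0,"wz":0,"gripper":255}
    - {"dx":0,"dy":0,"dz":0,"wx":0,"wy":0,"wz":0,"gripper":255}
    - {"dx":0,"dy":0,"dz":0,"wx":0,"wy":0,"wz":0,"gripper":255}
    - {"dx":0,"dy":0,"dz":0,"wx":0,"wy":0,"wz":0,"gripper":255}
    - {"dx":0,"dy":0,"dz":0,"wx":0,"wy":0,"wz":0,"gripper":255}

```text
time: 21.25
tool_pos: [0.606, 0.2273, 0.288]
ee_rot: [-3.133, -0.002, 1.714]
wrist_force: [-0.9, 0.8, -0.6]
width: 0.0109
finger_force: 30.0
```

```bash
python3 f.py
```

```text
[-0.1773  0.0831 -1.9952  0.0127 -0.071   0.0321] [0.606  0.2273 0.2881] 21.5
```

Emit:
carry_out:
  deltas:
    - {"dx":0,"dy":0,"dz":0.02,"wx":0,"wy":0,"wz":0,"gripper":255}
    - {"dx":0,"dy":0,"dz":0,"wx":0,"wy":0,"wz":0,"gripper":255}
    - {"dx":0,"dy":0,"dz":0,"wx":0,"wy":0,"wz":0,"gripper":255}
    - {"dx":0,"dy":0,"dz":0,"wx":0,"wy":0,"wz":0,"gripper":215}
    - {"dx":0,"dy":0,"dz":0,"wx":0,"wy":0,"wz":0,"gripper":200}
    - {"dx":0,"dy":0,"dz":0,"wx":0,"wy":0,"wz":0,"gripper":180}
    - {"dx":0,"dy":0,"dz":0,"wx":0,"wy":0,"wz":0,"gripper":150}
    - {"dx":0,"dy":0,"dz":0,"wx":0,"wy":0,"wz":0,"gripper":120}
    - {"dx":0,"dy":0,"dz":0,"wx":0,"wy":0,"wz":0,"gripper":100}
    - {"dx":0,"dy":0,"dz":0,"wx":0,"wy":0,"wz":0,"gripper":100}
    - {"dx":0,"dy":0,"dz":0,"wx":0,"wy":0,"wz":0,"gripper":100}

```text
time: 22.42
tool_pos: [0.6061, 0.2273, 0.2885]
ee_rot: [-3.135, -0.002, 1.714]
wrist_force: [0.8, 0.0, 0.3]
width: 0.0558
finger_force: 0.0
```

```bash
python3 f.py
```

```text
[ 0.2699 -0.4644  0.0112 -0.0281 -0.1068  0.0137] [0.6061 0.2273 0.2884] 22.6667
```

Released, with no load left on the wrist. I'll retreat straight up.

Emit:
carry_out:
  deltas:
    - {"dx":0,"dy":0,"dz":-0.2,"wx":0,"wy":0,"wz":0,"gripper":100}
    - {"dx":0,"dy":0,"dz":-0.4,"wx":0,"wy":0,"wz":0,"gripper":100}
    - {"dx":0,"dy":0,"dz":-0.5,"wx":0,"wy":0,"wz":0,"gripper":100}
    - {"dx":0,"dy":0,"dz":-0.5,"wx":0,"wy":0,"wz":0,"gripper":100}
    - {"dx":0,"dy":0,"dz":-0.5,"wx":0,"wy":0,"wz":0,"gripper":100}
    - {"dx":0,"dy":0,"dz":-0.5,"wx":0,"wy":0,"wz":0,"gripper":100}
    - {"dx":0,"dy":0,"dz":-0.5,"wx":0,"wy":0,"wz":0,"gripper":100}
    - {"dx":0,"dy":0,"dz":-0.5,"wx":0,"wy":0,"wz":0,"gripper":100}
    - {"dx":0,"dy":0,"dz":-0.5,"wx":0,"wy":0,"wz":0,"gripper":100}
    - {"dx":0,"dy":0,"dz":-0.5,"wx":0,"wy":0,"wz":0,"gripper":100}
    - {"dx":0,"dy":0,"dz":0,"wx":0,"wy":0,"wz":0,"gripper":100}
    - {"dx":0,"dy":0,"dz":0,"wx":0,"wy":0,"wz":0,"gripper":100}
    - {"dx":0,"dy":0,"dz":0,"wx":0,"wy":0,"wz":0,"gripper":100}
    - {"dx":0,"dy":0,"dz":0,"wx":0,"wy":0,"wz":0,"gripper":100}
    - {"dx":0,"dy":0,"dz":0,"wx":0,"wy":0,"wz":0,"gripper":100}
    - {"dx":0,"dy":0,"dz":0,"wx":0,"wy":0,"wz":0,"gripper":100}

```text
time: 24.0
tool_pos: [0.6067, 0.2272, 0.3797]
ee_rot: [-3.133, -0.002, 1.714]
wrist_force: [0.1, -0.5, 0.5]
width: 0.0575
finger_force: 0.0
```

```bash
python3 - <<'E'
from h import *
a=eyes.snapshot("side").astype(int)
for i in range(12): b=eyes.snapshot("side").astype(int)
d=np.abs(a-b)[160:260,130:240].max(2);print("motion px",(d>25).sum(),d.max(),robot.get_obs()["wrist_force"],robot.get_obs()["tool_pos"])
# sleeve (dark) pixels near the expected seated grip
q=proj(PS,np.array([.606,.2273,.213]));u,v=q.astype(int);print(q)
g=b[v-7:v+8,u-10:u+11].max(2);ys,xs=np.where(g<80);print("dark n",len(xs),"centre",xs.mean()+u-10 if len(xs) else 0,ys.mean()+v-7 if len(xs) else 0)
print("basket-bottom expect",proj(PS,np.array([.606,.2273,.047])))
hs=cv2.cvtColor(b.astype(np.uint8),cv2.COLOR_RGB2HSV);m=cv2.inRange(hs,(14,130,120),(28,255,255))[190:260,160:230];ys,xs=np.where(m);print("gold",len(xs),xs.mean()+160,ys.mean()+190)
E
```

```text
motion px 13 42 [-0.3922  0.1191 -0.0532] [0.6068 0.2272 0.3805]
[188.9426 207.4514]
dark n 47 centre 187.68085106382978 205.87234042553192
basket-bottom expect [194.7867 237.9422]
gold 37 187.1891891891892 221.05405405405406
```

```bash
python3 - <<'E'
from h import *
for i in range(15): a=eyes.snapshot("side").astype(int)
for i in range(10): b=eyes.snapshot("side").astype(int)
d=np.abs(a-b)[160:260,130:240].max(2);print("motion px",(d>25).sum(),d.max())
print(robot.close_job())
E
```

```text
motion px 0 5
the job is handed in; nothing more can be done
None
```

The basket hangs released and still on the forked hook, wire in the V seats at about 213 mm, with gold still visible inside; I handed the job in at about 26 s of the 72 s limit, and no verdict was returned.

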